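# Comb scattered wax rods into parallel rows with a tray rake

### The job

Take the tray rake from its rubber pad and comb the five scattered wax rods along the tray, so that they lie flat in parallel rows, side by side and touching, square across the tray in front of its orange sprung stop. Feel for the stop: squeeze the row against it with about 9 newtons for a good second, never more than 14, because wax bruises, and touch the rods only with the rake. Then stand the rake on its teeth back on the pad, lined up with it as before, and leave everything else alone.

Things in the scene. Friction and masses are not known exactly. Their poses are not given: they have to be found in the camera images.
- tray: fixed aluminium tray, grey side walls, 375 x 170 mm. Origin: on the bench top under the tray; x points along the tray toward its sprung stop, y across, z up. Floor 6 mm above the bench, from x = -205 mm (open end, no wall) to +158 mm (grey end wall, 26 mm high behind the stop); side walls: inner faces at y = +-75 mm, 14 mm high above the floor.
- stop_zone (a point): fixed point on the tray floor at tray x = +95 mm, y = 0; axes as the tray's. The stop, an orange plate 140 mm wide and 15 mm high across the tray on a dark clamped carriage, has its face toward the rods within 30 mm of this point along x, either way: where is not reported, feel or see it. The plate yields 1 mm for every 5 N, up to 6 mm, and springs back.
- rake_grip (a point): centre of the rake's upright wooden handle, 66 mm above the tips of its teeth. Handle: flat plate 14 mm thick along x, 56 mm wide along y, from 35 to 96 mm above the tips. x is the direction in which the rake combs (half a turn about z makes no difference), z up. The rake starts standing on its teeth on the pad and weighs about 0.2 kg.
- rake: the rake; origin midway between the tips of its teeth, axes as rake_grip. Six steel teeth, 22 mm thick along x (working faces at x = +-11 mm), 7 mm wide, 22 mm long, spread over 127 mm along y; above them a dark head bar 26 x 130 x 14 mm, 21 to 35 mm above the tips, that carries the handle.
- pad: fixed black rubber pad for the rake, 70 x 160 x 3 mm. Origin: centre of its underside; y along its long side
- rod_1: the first (nearest the tray's open end) of five teal square-section wax rods, 10 x 100 x 10 mm, 25 g, lying on the tray floor, scattered askew (up to about 22 degrees off the tray's y axis). Origin: centre of the underside; y runs along its length. At the start they lie one behind the other along the tray and do not overlap.
- rod_2: the second of five teal square-section wax rods, 10 x 100 x 10 mm, 25 g, lying on the tray floor, scattered askew (up to about 22 degrees off the tray's y axis). Origin: centre of the underside; y runs along its length. At the start they lie one behind the other along the tray and do not overlap.
- rod_3: the third of five teal square-section wax rods, 10 x 100 x 10 mm, 25 g, lying on the tray floor, scattered askew (up to about 22 degrees off the tray's y axis). Origin: centre of the underside; y runs along its length. At the start they lie one behind the other along the tray and do not overlap.
- rod_4: the fourth of five teal square-section wax rods, 10 x 100 x 10 mm, 25 g, lying on the tray floor, scattered askew (up to about 22 degrees off the tray's y axis). Origin: centre of the underside; y runs along its length. At the start they lie one behind the other along the tray and do not overlap.
- rod_5: the fifth (nearest the stop) of five teal square-section wax rods, 10 x 100 x 10 mm, 25 g, lying on the tray floor, scattered askew (up to about 22 degrees off the tray's y axis). Origin: centre of the underside; y runs along its length. At the start they lie one behind the other along the tray and do not overlap.
- ink_bottle: blue ink bottle with black cap, 32 x 40 x 64 mm, bystander; origin under its centre
- teal_jar: teal screw jar, 60 x 60 x 60 mm, bystander; origin under its centre
- rubber_mould: brown rubber mould block, 50 x 77 x 22 mm, bystander; origin under its centre
- tape_roll: roll of white tape lying flat, 58 x 58 x 24 mm, bystander; origin under its centre
- side_cutters: blue-handled side cutters lying flat, 60 x 105 x 12 mm, bystander; origin under its centre

How it is judged:
By the outcome, as a careful person would: the job done as asked, in the order asked, and still so for the second after the job is handed in, with the robot touching nothing.
It also fails if it takes over 72 s, if anything falls off the work surface, if the arm or the gripper's body presses on something with over 40 N, if the wrist force passes 120 N, or if a joint passes its speed limit or range.

### The arm

A 7-joint arm with a two-finger parallel gripper is mounted at the origin on the work surface; the furniture and walls round the work are solid. World frame = base frame: x ahead of the robot, y to its left, z up, the work surface at z = 0. Lengths are in m, angles in rad, forces in N, time in s.
With the tool pointing down it reaches from about 0.4 to 0.85 m from the base axis. Payload 10.4 kg.
Tool frame: the origin (TCP) lies between the finger pads; the fingertips stand 19 mm ahead of it and the grasp point (between the pads) is the TCP; x points along the fingers, y is the direction in which the jaws open and shut, and the axes are right-handed (so a half turn about x gives the same grasp; the last joint's range is limited). The gripper opens to 87 mm and grips with 3 to 60 N. Pads are 19 mm wide; open, the fingers measure 117 mm over their backs; the gripper's body (75 mm by 190 mm) begins 51 mm behind the grasp point.
Start: joints at [1.08, 0.332, -0.065, 1.46, 0.022, 1.35, -0.088], TCP at [0.282, -0.558, 0.242] pointing down, gripper open.
Joint ranges: [-2.6, 2.6], [-0.5, 2.12], [-1.47, 1.34], [0.16, 2.42], [-1.27, 4.41], [0.06, 2.06], [-2.6, 2.6]. Speed limits (rad/s): [2.22, 2.22, 2.79, 2.79, 3.14, 3.14, 3.14].

### API

Orientations are given as a unit quaternion [x, y, z, w].
In Python, from bench import r gives the robot as it stands.
- The arm moves only by the tool drive_tool, never from a script. Its argument "motion" is a list of rows, each a list of 4 numbers: the shift along the tool's x, y, z in cm, then the turn about the tool's x in units of 5 degrees (1.0 is 5 degrees). In form: [[tx, ty, tz, twist], ...]. A call has 1 to 20 rows; each row is the pose to reach, as a shift and turn from the pose commanded when the call began, along the tool's axes at that moment; what a row does not reach only later rows make up. A row lasts 1/12 s, in which the tool goes at most 41.7 mm and 7.16 degrees, less where a joint would pass 70% of its speed; a pose out of reach is approached as far as the arm can. A call with a gripper value outside its range is refused whole. "grip" is the closure in counts, from 0 (fully open) to 255 (shut), set as the call begins (left out, the last holds). The fingers move at their own pace and stop on an object; "force" is the grip in N (left out, the last holds). Time passes only in rows, so rows that repeat a pose let the fingers close. It gives the time, the measured TCP pose, the force and the opening at its end, in the units of the state.
- r.read_state(): the state, without advancing time (a new reading comes with each control period).
- r.camera(name): name is "side" or "top"; returns the picture (400x640x3 uint8, red, green, blue); there is no depth.
- r.calibration(name): a dict with "fx", "fy", "cx", "cy" (pixels), "xyz" and "orientation" of the camera in the world. Camera axes: x right, y up, looking along -z (the intrinsics and any distortion apply to the point x, -y, -z); pixel columns grow to the right and rows downward; lengths in m; the calibration is good to about 2 mm. A picture is of the moment at which its call begins. calibration takes no time and is no camera call.
- r.close_job(): hands the job in, once; it reports no verdict.
The state is a dict: "time": time; "joint_positions": joint angles; "joint_vel": joint speeds; "joint_torque": joint torques, N m; "ee_pos": TCP position; "eef_rot": TCP orientation; "ft_force": force on the tool from outside, world axes, zero at the start; "torque": the same for the moment, N m; "width": finger opening in m.
Only numpy, scipy, OpenCV 4.12 (cv2) and the standard library are available. Lean on these libraries where they do the work, as an engineer would, in place of code of your own. Each camera call takes 0.05 s, during which the arm holds its last target.

## Working session

There is one attempt and no reset: what is moved stays moved. The work goes in short steps, Python scripts to look and compute and a tool call to move; the robot and the scene stay as the last step left them, time stands still between calls to the robot, and variables do not carry over. Pictures are saved under pics/ and viewed, and the job is handed in when it is done.

Besides the shell and the picture viewer there is one more tool, called after "Call:" by a JSON object that holds its "op" and its "data", one argument or row to a line. drive_tool: Moves the arm, as the interface text tells. Its arguments: {"type":"object","properties":{"motion":{"type":"array","items":{"type":"array","items":{"type":"number"}}},"grip":{"type":"number"},"force":{"type":"number"}},"required":["motion"]}

```bash
ls; mkdir -p pics
python3 - <<'E'
from bench import r
import cv2
s=r.read_state()
for k,v in s.items(): print(k,v)
for n in("side","top"):
    print(n,r.calibration(n)); cv2.imwrite(f"pics/{n}0.png",r.camera(n)[:,:,::-1])
E
```

```text
pics
time 0.0
joint_positions [ 1.0803942   0.33288217 -0.06470622  1.46095617  0.02161024  1.34989674
 -0.08851183]
joint_vel [ 1.29036407e-03 -2.52495498e-05 -1.49312446e-03 -2.39194996e-03
  1.29863995e-03  5.73897218e-04  1.14229456e-03]
joint_torque [ 6.33471882e-04 -6.23250961e+01  2.50170229e-02 -3.89888620e+01
 -6.13421900e-02  4.00051929e-02  1.33434278e-04]
ee_pos [ 0.28165887 -0.55752562  0.24074042]
eef_rot [-0.68770608 -0.16438568  0.68799469 -0.16340444]
ft_force [ 0.42116411  0.10093438 -0.57581724]
torque [-0.03747978  0.02574182 -0.05236912]
width 0.08706580264814139
side {'fx': 487.024948419835, 'fy': 487.024948419835, 'cx': 323.7577088285465, 'cy': 195.3075981660223, 'xyz': array([ 0.00330101, -0.84457943,  0.66667698]), 'orientation': array([ 0.49164296, -0.14016141, -0.24197458,  0.82467587])}
top {'fx': 412.3854115254204, 'fy': 412.3854115254204, 'cx': 316.6623229918038, 'cy': 207.03956471765477, 'xyz': array([0.43824331, 0.0714674 , 1.11867321]), 'orientation': array([ 0.05838947, -0.04967747, -0.70435544,  0.70569556])}
```

View pics/side0.png

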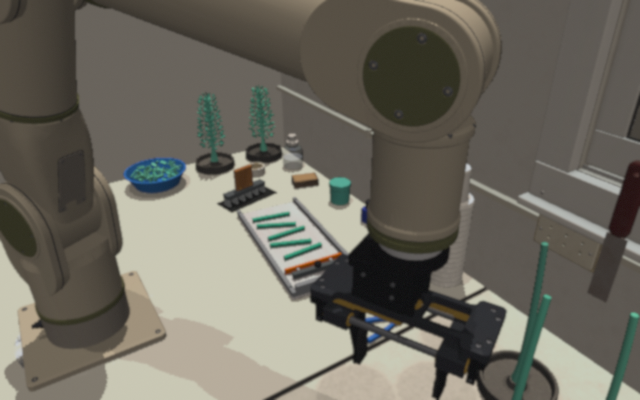

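View pics/top0.png

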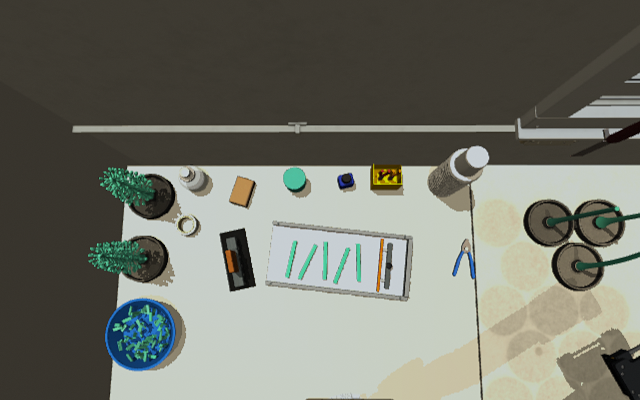

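The side view shows the tray and the rake standing behind its left end. In the top view, the pad and rake are at about (238,260), the tray spans (266-412, 222-300), and the orange stop is at about column 380. I'll enlarge the crops.

Run:
```python
import cv2
im=cv2.imread("pics/top0.png")
cv2.imwrite("pics/c1.png",cv2.resize(im[210:310,260:420],None,fx=5,fy=5,interpolation=cv2.INTER_CUBIC))
cv2.imwrite("pics/c2.png",cv2.resize(im[215:305,205:275],None,fx=6,fy=6,interpolation=cv2.INTER_CUBIC))
```

```text
(no output)
```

View pics/c1.png

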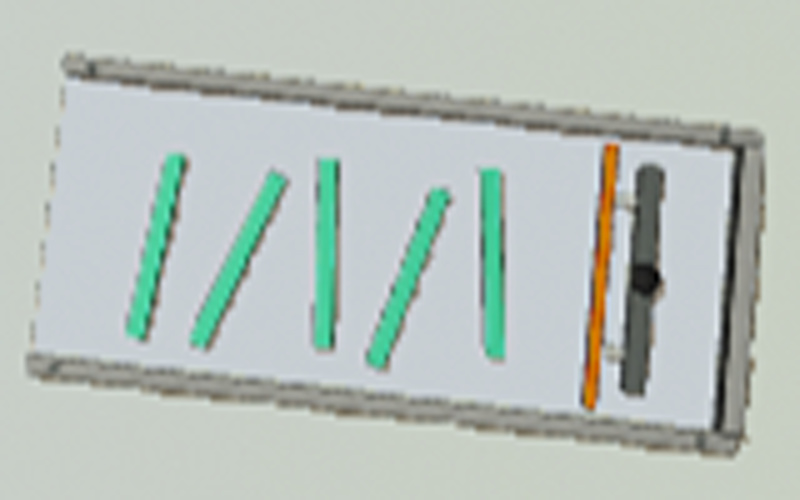

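View pics/c2.png

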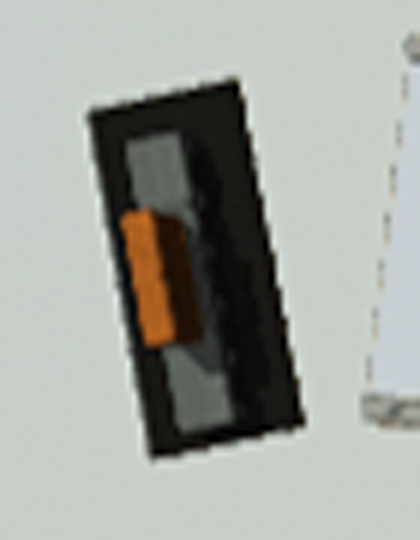

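```bash
cat > h.py <<'E'
import numpy as np, cv2
from scipy.spatial.transform import Rotation as R
from scipy.optimize import least_squares
from bench import r
class Cam:
    def __init__(s,n):
        c=r.calibration(n); s.c=c; s.o=np.array(c["xyz"]); s.R=R.from_quat(c["orientation"]).as_matrix()
    def px(s,P):
        q=(np.atleast_2d(P)-s.o)@s.R; c=s.c
        return np.c_[c["cx"]+c["fx"]*q[:,0]/-q[:,2], c["cy"]+c["fy"]*-q[:,1]/-q[:,2]]
    def ray(s,uv,z):
        c=s.c; uv=np.atleast_2d(uv).astype(float)
        d=np.c_[(uv[:,0]-c["cx"])/c["fx"],-(uv[:,1]-c["cy"])/c["fy"],-np.ones(len(uv))]@s.R.T
        t=(z-s.o[2])/d[:,2]; return s.o+d*t[:,None]
def crop(uv,x0,y0,f): 
    return (np.atleast_2d(uv)+.5)/f-.5+[x0,y0]
def pose(p,L):
    L=np.atleast_2d(L)/1000; c,s=np.cos(p[2]),np.sin(p[2])
    return np.c_[p[0]+c*L[:,0]-s*L[:,1],p[1]+s*L[:,0]+c*L[:,1],L[:,2]]
def fit(cam,L,uv,p0):
    f=lambda p:(cam.px(pose(p,L))-uv).ravel()
    q=least_squares(f,p0); return q.x,q.fun.reshape(-1,2)
E
python3 - <<'E'
from h import *
T=Cam("top")
L=[[-205,85,20],[-205,-85,20],[-205,75,6],[-205,-75,6],[170,85,32],[170,-85,32]]
uv=crop([[64,55],[28,375],[65,82],[35,352],[763,132],[738,457]],260,210,5)
print("nadir",T.px([[T.o[0],T.o[1],0]]))
p,e=fit(T,L,uv,[.4,0,-1.6]); print("tray",p,np.degrees(p[2]));print(e.round(1))
L=[[-35,80,3],[35,80,3],[-35,-80,3],[35,-80,3]]
q=crop([[88,113],[238,78],[153,460],[304,424]],205,215,6)
pd,e=fit(T,L,q,[.4,.2,-1.5]); print("pad",pd,np.degrees(pd[2]));print(e.round(1))
# rake: handle top z=.099, head bar top z=.038
L=[[-7,28,99],[7,28,99],[-7,-28,99],[7,-28,99],[-13,65,38],[13,65,38],[-13,-65,38],[13,-65,38]]
q=crop([[120,213],[152,208],[144,347],[176,340],[126,142],[180,131],[178,434],[233,422]],205,215,6)
rk,e=fit(T,L,q,pd); print("rake",rk,np.degrees(rk[2]));print(e.round(1))
np.savez("poses.npz",tray=p,pad=pd,rake=rk)
def tl(uv,z):
    P=T.ray(uv,z)[:,:2]-p[:2]; c,s=np.cos(p[2]),np.sin(p[2]); return np.c_[P[:,0]*c+P[:,1]*s,-P[:,0]*s+P[:,1]*c]*1000
for n,z,a in [("stopface",.021,[[606,145],[584,405]]),("r1",.016,[[176,155],[137,340]]),("r2",.016,[[279,174],[201,348]]),("r3",.016,[[328,160],[324,349]]),("r4",.016,[[440,190],[377,368]]),("r5",.016,[[490,170],[496,357]])]:
    print(n,tl(crop(a,260,210,5),z).round(1).tolist())
E
```

```text
nadir [[321.72803703 270.63110603]]
tray [ 0.46383095  0.00920861 -1.67789965] -96.13656838938353
[[ 0.   0.2]
 [-0.9  0.1]
 [-0.  -1. ]
 [-1.1  0.8]
 [ 0.9 -0.5]
 [ 1.   0.2]]
pad [ 0.46841885  0.29912063 -1.34860868] -77.26958556306634
[[-0.3 -0.5]
 [-0.  -0.3]
 [-0.2  0.3]
 [ 0.4  0.4]]
rake [ 0.46156892  0.29891544 -1.35821857] -77.82019147511473
[[-0.1  0.1]
 [ 0.1 -0.3]
 [-0.1  0.2]
 [ 0.1  0.2]
 [-0.4 -0.3]
 [ 0.3 -0.5]
 [-0.3  0.3]
 [ 0.4  0.2]]
stopface [[87.8, 68.7], [88.1, -67.6]]
r1 [[-139.3, 38.9], [-148.3, -60.2]]
r2 [[-83.4, 34.8], [-114.2, -60.6]]
r3 [[-58.2, 45.1], [-49.7, -54.0]]
r4 [[2.8, 35.7], [-21.0, -60.7]]
r5 [[28.2, 49.2], [40.6, -48.2]]
```

```bash
cat >> h.py <<'E'
def st(): 
    s=r.read_state(); M=R.from_quat(s["eef_rot"]).as_matrix(); return s,np.array(s["ee_pos"]),M
def jaw(M): return np.degrees(np.arctan2(M[1,1],M[0,1]))
def to(P,yaw=None):
    s,p,M=st(); d=M.T@(np.array(P)-p)*100
    out=d.round(2).tolist()
    if yaw is not None:
        e=(yaw-jaw(M)+90)%180-90; out.append(round(-e/5,2)) # tool x points down
    return out
E
python3 - <<'E'
from h import *
s,p,M=st(); print(M.round(4),jaw(M))
P=np.load("poses.npz"); rk=P["rake"]
print(to([.36,-.40,.24]),to([rk[0],rk[1],.24],np.degrees(rk[2])))
E
```

```text
[[-6.000e-04  4.510e-01 -8.925e-01]
 [ 1.100e-03 -8.925e-01 -4.510e-01]
 [-1.000e+00 -1.300e-03  1.000e-04]] -63.193945976616554
[0.1, -10.53, -14.1] [0.17, -68.33, -54.68, np.float64(2.93)]
```

Call:
{"op": "drive_tool", "data": {
  "motion": [
    [0,-3,-4,0],
    [0,-5,-7,0],
    [0,-8,-11,0],
    [0,-10.5,-14,0],
    [0,-13.5,-16.5,0.3],
    [0,-16.5,-18.5,0.6],
    [0,-19.5,-21,0.9],
    [0,-22.5,-23,1.2],
    [0,-25.5,-25,1.5],
    [0,-29,-27.5,1.8],
    [0,-32,-29.5,2.1],
    [0,-35,-31.5,2.4],
    [0,-38,-34,2.7],
    [0,-41,-36,2.93],
    [0,-44.5,-38.5,2.93],
    [0,-47.5,-40.5,2.93],
    [0,-50.5,-42.5,2.93],
    [0,-53.5,-44.5,2.93],
    [0,-56.5,-46.5,2.93],
    [0,-60,-49,2.93]
  ],
  "grip": 0,
  "force": 50
}}

```text
time: 1.77
ee_pos: [0.4483, 0.1981, 0.2416]
eef_rot: [0.703, 0.074, -0.703, 0.075]
ft_force: [1.6, -0.4, -1.0]
width: 0.0873
```

Run:
```python
from h import *
P=np.load("poses.npz"); rk=P["rake"]
s,p,M=st(); print(s["time"],p,jaw(M),s["joint_positions"])
print(to([rk[0],rk[1],.20],np.degrees(rk[2])))
cv2.imwrite("pics/s1.png",r.camera("side")[:,:,::-1])
```

```text
1.7667 [0.44826878 0.19809812 0.2415547 ] -77.93827772859113 [ 0.31037598  0.10099684 -0.8574272   1.77025638  0.08018334  1.30596905
 -1.92583405]
[4.15, -9.59, -3.41, np.float64(-0.02)]
```

Call:
{"op": "drive_tool", "data": {
  "motion": [
    [0,-3,-1.5,0],
    [1,-6,-2.5,0],
    [2.5,-9,-3.4,0],
    [4.1,-9.6,-3.4,0],
    [4.1,-9.6,-3.4,0],
    [4.1,-9.6,-3.4,0]
  ]
}}

```text
time: 2.32
ee_pos: [0.4609, 0.298, 0.1997]
eef_rot: [-0.702, -0.075, 0.704, -0.075]
ft_force: [-0.3, -1.0, 0.2]
width: 0.0872
```

Run:
```python
from h import *
P=np.load("poses.npz"); rk=P["rake"]
s,p,M=st(); print(s["time"],p,jaw(M),s["ft_force"],s["joint_positions"])
print(to([rk[0],rk[1],.069],np.degrees(rk[2])))
for n in("side","top"): cv2.imwrite(f"pics/{n}2.png",r.camera(n)[:,:,::-1])
a=cv2.imread("pics/side2.png")[120:260,160:380]; cv2.imwrite("pics/side2c.png",cv2.resize(a,None,fx=3.5,fy=3.5,interpolation=cv2.INTER_CUBIC))
```

```text
2.3167 [0.46085071 0.29798924 0.19973708] -77.78534645370935 [-0.31008861 -0.98607726  0.15408543] [ 0.09772392  0.31366479 -0.89101963  1.68304875  0.25309107  1.26905666
 -2.20360809]
[13.07, -0.08, -0.12, np.float64(0.01)]
```

View pics/side2c.png

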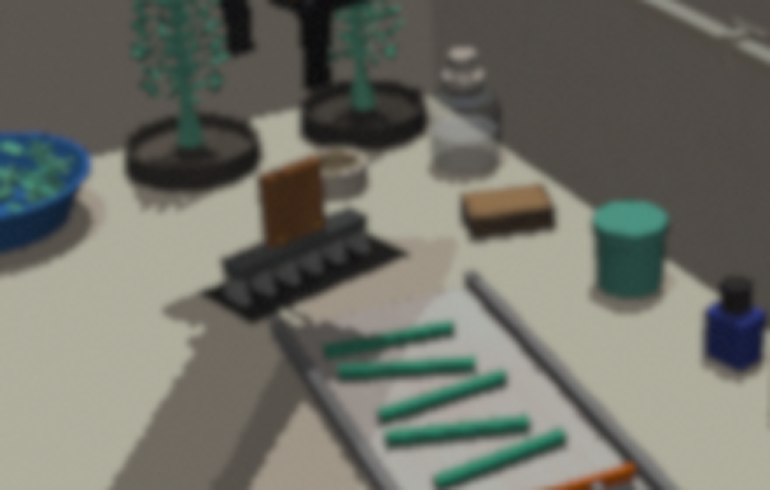

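View pics/top2.png

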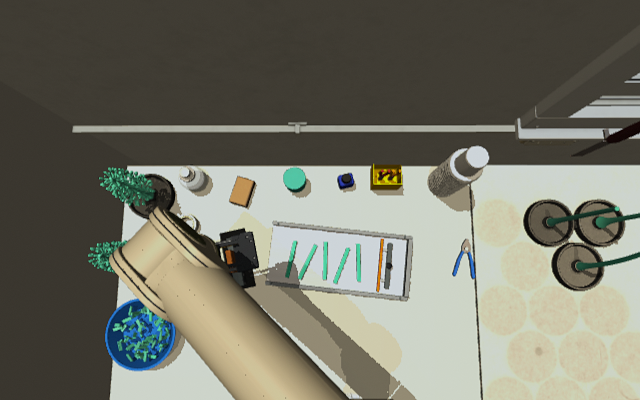

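The view confirms the rake stands upright with the gripper over the handle and nothing in between. I'll go down to the handle and grip it.

Call:
{"op": "drive_tool", "data": {
  "motion": [
    [3,0,0,0],
    [6,0,0,0],
    [8.5,0,0,0],
    [10.5,0,-0.1,0],
    [12,0,-0.1,0],
    [12.7,0,-0.1,0],
    [13,0,-0.1,0],
    [13,0,-0.1,0],
    [13,0,-0.1,0],
    [13,0,-0.1,0]
  ]
}}

```text
time: 3.25
ee_pos: [0.4632, 0.2987, 0.0718]
eef_rot: [0.704, 0.075, -0.702, 0.075]
ft_force: [0.5, 0.4, 0.6]
width: 0.0868
```

Call:
{"op": "drive_tool", "data": {
  "motion": [
    [0,0,0,0],
    [0,0,0,0],
    [0,0,0,0],
    [0,0,0,0],
    [0,0,0,0],
    [0,0,0,0],
    [0,0,0,0],
    [0,0,0,0],
    [0,0,0,0],
    [0,0,0,0],
    [0,0,0,0],
    [0,0,0,0]
  ],
  "grip": 255,
  "force": 50
}}

```text
time: 4.25
ee_pos: [0.4625, 0.2985, 0.0705]
eef_rot: [0.703, 0.075, -0.703, 0.075]
ft_force: [-0.1, 0.4, -0.4]
width: 0.0148
```

Run:
```python
from h import *
s,p,M=st(); print(s["time"],p,jaw(M),s["ft_force"],s["torque"],s["joint_positions"],s["width"]);print(M.round(4))
P=np.load("poses.npz"); rk=P["rake"];print(rk,to([rk[0],rk[1],.069]))
a=r.camera("side")[120:260,160:380,::-1]; cv2.imwrite("pics/s3.png",cv2.resize(a,None,fx=3.5,fy=3.5,interpolation=cv2.INTER_CUBIC))
```

```text
4.25 [0.46246114 0.29850146 0.07052716] -77.84901272958483 [-0.11988599  0.38304071 -0.43518026] [ 0.12546265  0.00900507 -0.02454329] [ 0.02812137  0.46376454 -0.82385629  1.80944154  0.39068038  1.03945014
 -2.30441335] 0.014765372906312402
[[ 1.000e-04  2.105e-01 -9.776e-01]
 [-1.000e-04 -9.776e-01 -2.105e-01]
 [-1.000e+00  1.000e-04 -0.000e+00]]
[ 0.46156892  0.29891544 -1.35821857] [0.15, -0.06, 0.08]
```

View pics/s3.png

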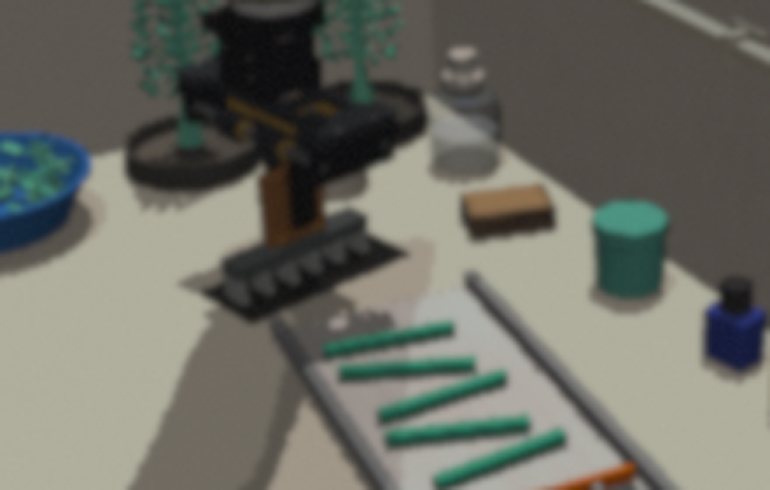

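Call:
{"op": "drive_tool", "data": {
  "motion": [
    [-0.5,0,0,0],
    [-1.5,0,0,0],
    [-3,0,0,0],
    [-5,0,0,0],
    [-6.5,0,0,0],
    [-7,0,0,0],
    [-7,0,0,0],
    [-7,0,0,0]
  ]
}}

```text
time: 4.97
ee_pos: [0.4624, 0.2982, 0.1403]
eef_rot: [0.703, 0.075, -0.703, 0.075]
ft_force: [0.7, 0.4, -1.8]
width: 0.0141
```

Run:
```python
from h import *
s,p,M=st(); print(s["time"],p,jaw(M),s["ft_force"],s["torque"],s["joint_positions"],s["width"])
P=np.load("poses.npz"); t=P["tray"]
W=pose(t,[[-180,-4,140],[-180,-4,74]]);print(W)
print(to(W[0],np.degrees(t[2])))
a=r.camera("side")[80:260,160:380,::-1]; cv2.imwrite("pics/s4.png",cv2.resize(a,None,fx=3,fy=3,interpolation=cv2.INTER_CUBIC))
```

```text
4.9667 [0.46240253 0.29822116 0.14030527] -77.85945822091924 [ 0.70626109  0.43266827 -1.82906138] [-0.01622745  0.02587646  0.0164497 ] [ 0.07178249  0.3766101  -0.86797674  1.74939084  0.31145157  1.16047899
 -2.24685635] 0.014096376602416076
[[0.47909563 0.18860479 0.14      ]
 [0.47909563 0.18860479 0.074     ]]
[0.04, 11.07, 0.67, np.float64(3.66)]
```

View pics/s4.png

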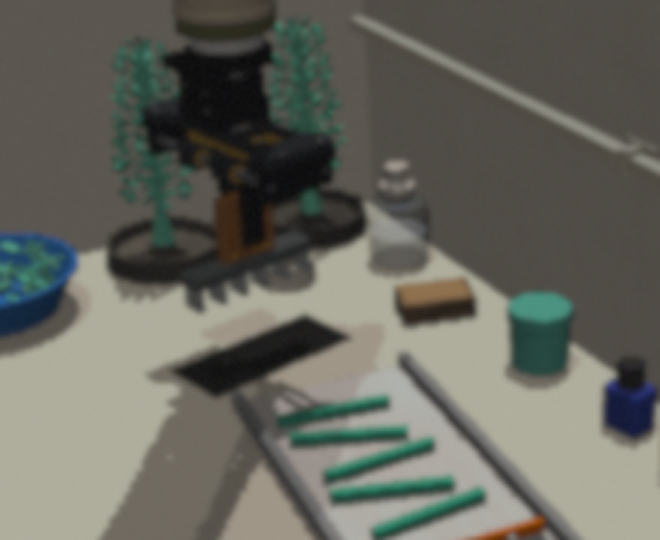

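The rake is lifted level and clear of the pad. Next I'll move it over the tray's open end and turn it square.

Call:
{"op": "drive_tool", "data": {
  "motion": [
    [0,1,0.1,0.4],
    [0,3,0.2,1],
    [0,5.5,0.3,1.8],
    [0,8,0.5,2.6],
    [0,10,0.6,3.3],
    [0,11,0.7,3.66],
    [0,11,0.7,3.66],
    [0,11,0.7,3.66],
    [0,11,0.7,3.66]
  ]
}}

```text
time: 5.77
ee_pos: [0.4783, 0.1907, 0.1404]
eef_rot: [-0.706, 0.037, 0.706, 0.037]
ft_force: [-0.2, 1.1, -1.2]
width: 0.0139
```

Run:
```python
from h import *
s,p,M=st(); print(s["time"],p,jaw(M),s["ft_force"],s["torque"],s["joint_positions"],s["width"])
P=np.load("poses.npz"); t=P["tray"]
W=pose(t,[[-180,-4,140],[-180,-4,74.5]])
print(to(W[1],np.degrees(t[2])))
a=r.camera("top")[210:310,200:420,::-1]; cv2.imwrite("pics/t5.png",cv2.resize(a,None,fx=3.6,fy=3.6,interpolation=cv2.INTER_CUBIC))
a=r.camera("side")[120:300,160:380,::-1]; cv2.imwrite("pics/s5.png",cv2.resize(a,None,fx=3.3,fy=3.3,interpolation=cv2.INTER_CUBIC))
```

```text
5.7667 [0.47832475 0.19070075 0.14044689] -96.01825988229734 [-0.21523354  1.08801471 -1.18975953] [0.05029068 0.05070903 0.01579176] [ 0.24349676  0.26811654 -0.79931372  1.8401512   0.21175165  1.12095064
 -2.30664007] 0.013920504978812278
[6.59, 0.2, -0.1, np.float64(0.02)]
```

View pics/t5.png

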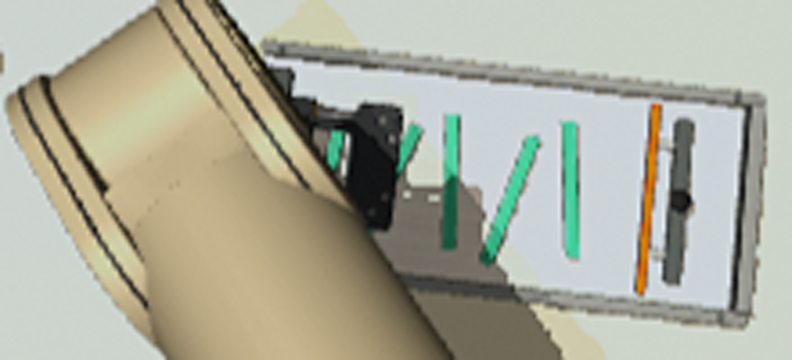

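View pics/s5.png

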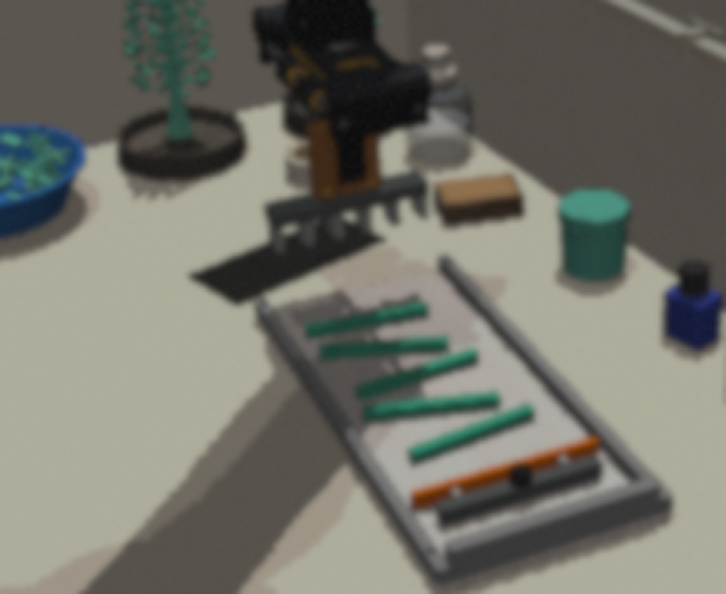

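Call:
{"op": "drive_tool", "data": {
  "motion": [
    [1.5,0.1,0,0],
    [3.5,0.2,-0.1,0],
    [5,0.2,-0.1,0],
    [6,0.2,-0.1,0],
    [6.45,0.2,-0.1,0],
    [6.45,0.2,-0.1,0],
    [6.45,0.2,-0.1,0]
  ]
}}

```text
time: 6.45
ee_pos: [0.4798, 0.188, 0.0765]
eef_rot: [0.706, -0.037, -0.706, -0.038]
ft_force: [1.1, -0.2, -1.6]
width: 0.0137
```

Run:
```python
from h import *
s,p,M=st(); print(s["time"],p,jaw(M),s["ft_force"],s["torque"],s["joint_positions"],s["width"])
P=np.load("poses.npz"); t=P["tray"]
print(to(pose(t,[[-180,-4,75.5]])[0],np.degrees(t[2])),to(pose(t,[[0,-4,75.5]])[0],np.degrees(t[2])))
a=r.camera("side")[140:300,200:380,::-1]; cv2.imwrite("pics/s6.png",cv2.resize(a,None,fx=4,fy=3.7,interpolation=cv2.INTER_CUBIC))
```

```text
6.45 [0.47975777 0.18799269 0.07654809] -96.10516193737467 [ 1.07755886 -0.18235365 -1.60287143] [ 0.02542075 -0.02461751 -0.0009422 ] [ 0.20838171  0.35539294 -0.76657153  1.89729329  0.29036251  1.00203182
 -2.36278063] 0.013741834037410946
[0.1, -0.05, 0.07, np.float64(0.01)] [0.1, 17.95, 0.08, np.float64(0.01)]
```

View pics/s6.png

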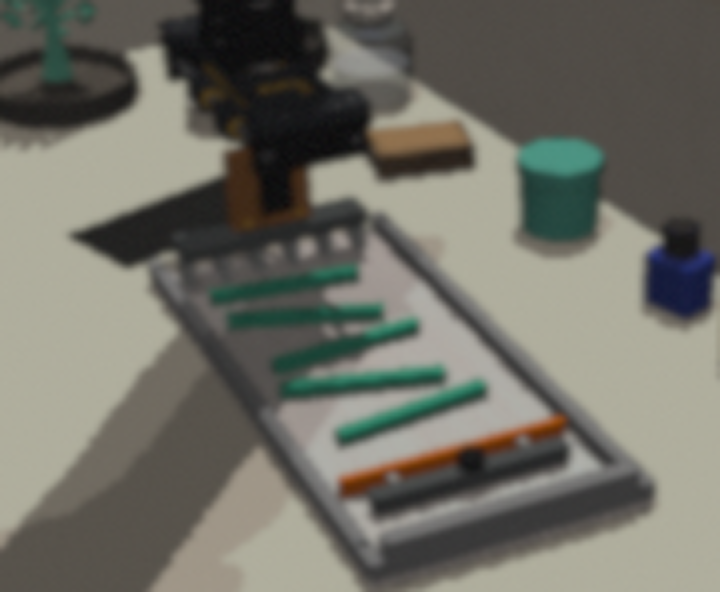

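Call:
{"op": "drive_tool", "data": {
  "motion": [
    [0.05,0.3,0,0],
    [0.1,0.6,0,0],
    [0.1,1,0,0],
    [0.1,1.3,0,0],
    [0.1,1.6,0,0],
    [0.1,2,0,0],
    [0.1,2.3,0,0],
    [0.1,2.6,0,0],
    [0.1,3,0,0],
    [0.1,3.3,0,0],
    [0.1,3.6,0,0],
    [0.1,4,0,0],
    [0.1,4.3,0,0],
    [0.1,4.6,0,0],
    [0.1,5,0,0],
    [0.1,5.3,0,0],
    [0.1,5.6,0,0],
    [0.1,6,0,0],
    [0.1,6.3,0,0],
    [0.1,6.6,0,0]
  ]
}}

```text
time: 8.17
ee_pos: [0.4725, 0.1214, 0.075]
eef_rot: [0.706, -0.038, -0.706, -0.038]
ft_force: [0.2, -0.3, -2.4]
width: 0.0136
```

```bash
cat > look.py <<'E'
import sys
from h import *
n=sys.argv[1]
s,p,M=st(); print(s["time"],p,jaw(M),s["ft_force"],"q7",s["joint_positions"][6],s["width"])
P=np.load("poses.npz"); t=P["tray"]; c,q=np.cos(t[2]),np.sin(t[2]); d=p-[t[0],t[1],0]
print("tray xy",(c*d[0]+q*d[1])*1000,(-q*d[0]+c*d[1])*1000,"yaw err",jaw(M)-np.degrees(t[2]),"Fx tray",c*s["ft_force"][0]+q*s["ft_force"][1])
print(to(pose(t,[[0,-4,75.5]])[0],np.degrees(t[2])))
a=r.camera("side")[140:300,200:380,::-1]; cv2.imwrite(f"pics/{n}.png",cv2.resize(a,None,fx=4,fy=3.7,interpolation=cv2.INTER_CUBIC))
E
python3 look.py s7
```

```text
8.1667 [0.47246567 0.12143173 0.07503619] -96.14785644741328 [ 0.20817375 -0.34870428 -2.44583334] q7 -2.2124458978159782 0.013613776447372111
tray xy -112.5031146188409 -3.411258856604045 yaw err -0.011288058029748527 Fx tray 0.3244526769022352
[-0.05, 11.25, 0.06, np.float64(-0.0)]
```

View pics/s7.png

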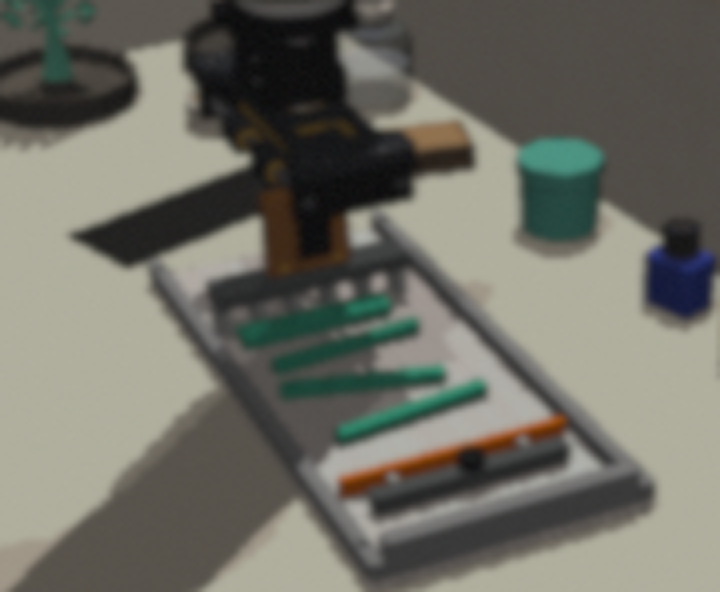

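Rods 1 and 2 lie flat together against the rake. I'll keep combing.

Call:
{"op": "drive_tool", "data": {
  "motion": [
    [0,0.3,0,0],
    [0,0.6,0,0],
    [0,1,0,0],
    [0,1.3,0,0],
    [0,1.6,0,0],
    [0,2,0,0],
    [0,2.3,0,0],
    [0,2.6,0,0],
    [0,3,0,0],
    [0,3.3,0,0],
    [0,3.6,0,0],
    [0,4,0,0],
    [0,4.3,0,0],
    [0,4.6,0,0],
    [0,5,0,0],
    [0,5.3,0,0],
    [0,5.6,0,0],
    [0,6,0,0],
    [0,6.3,0,0],
    [0,6.6,0,0]
  ]
}}

```text
time: 9.88
ee_pos: [0.4654, 0.0558, 0.075]
eef_rot: [0.706, -0.038, -0.706, -0.038]
ft_force: [-0.6, 0.6, -3.5]
width: 0.0133
```

```bash
python3 look.py s8
```

```text
9.8833 [0.46536667 0.05579977 0.07503832] -96.15234974543877 [-0.63884353  0.63454747 -3.54276715] q7 -2.0505297984861532 0.013271434267005833
tray xy -46.488359617399965 -3.4536131343877354 yaw err -0.015781356055242668 Fx tray -0.56261993910545
[-0.05, 4.65, 0.05, np.float64(-0.0)]
```

View pics/s8.png

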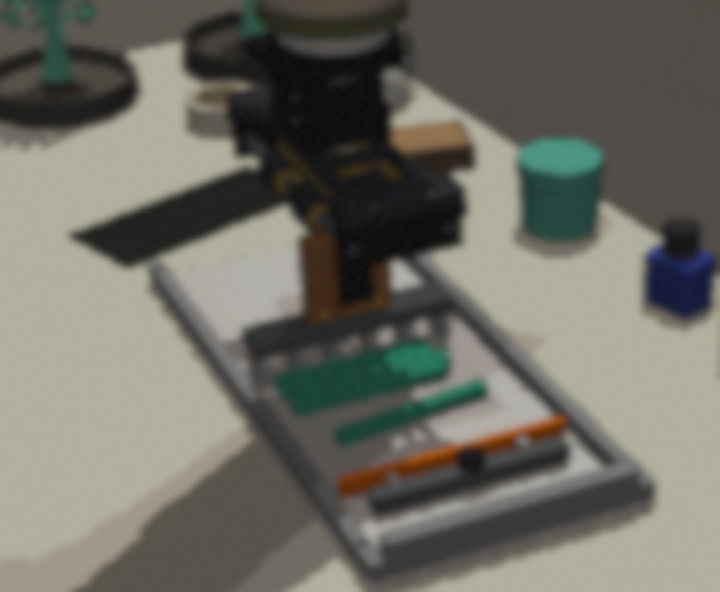

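Four rods are stacked flat and only rod 5 is still ahead. I'll push on to about 10 mm short of the expected squeeze.

Call:
{"op": "drive_tool", "data": {
  "motion": [
    [0,0.3,0,0],
    [0,0.6,0,0],
    [0,1,0,0],
    [0,1.3,0,0],
    [0,1.6,0,0],
    [0,2,0,0],
    [0,2.3,0,0],
    [0,2.6,0,0],
    [0,3,0,0],
    [0,3.3,0,0],
    [0,3.6,0,0],
    [0,4,0,0],
    [0,4.3,0,0],
    [0,4.6,0,0],
    [0,5,0,0],
    [0,5.3,0,0],
    [0,5.6,0,0],
    [0,5.9,0,0],
    [0,6.1,0,0],
    [0,6.2,0,0]
  ]
}}

```text
time: 11.6
ee_pos: [0.4587, -0.0059, 0.075]
eef_rot: [-0.706, 0.038, 0.706, 0.038]
ft_force: [0.3, 1.4, -2.2]
width: 0.0138
```

```bash
python3 look.py s9
python3 - <<'E'
from h import *
F=[]
for i in range(4):
    s,p,M=st(); F.append(s["ft_force"]); r.camera("top")
print(np.round(F,2).tolist())
E
```

```text
11.6 [ 0.458735   -0.00586102  0.07503344] -96.17148577480393 [ 0.30158227  1.35873657 -2.18956154] q7 -1.8971376579410157 0.013836792235658816
tray xy 15.528029769788963 -3.455831124589037 yaw err -0.03491738542039968 Fx tray -1.3831896415819365
[-0.05, -1.55, 0.06, np.float64(-0.01)]
[[0.05, -0.72, -2.38], [-0.79, -0.06, -2.66], [0.14, 0.11, -2.18], [0.36, 0.07, -2.39]]
```

View pics/s9.png

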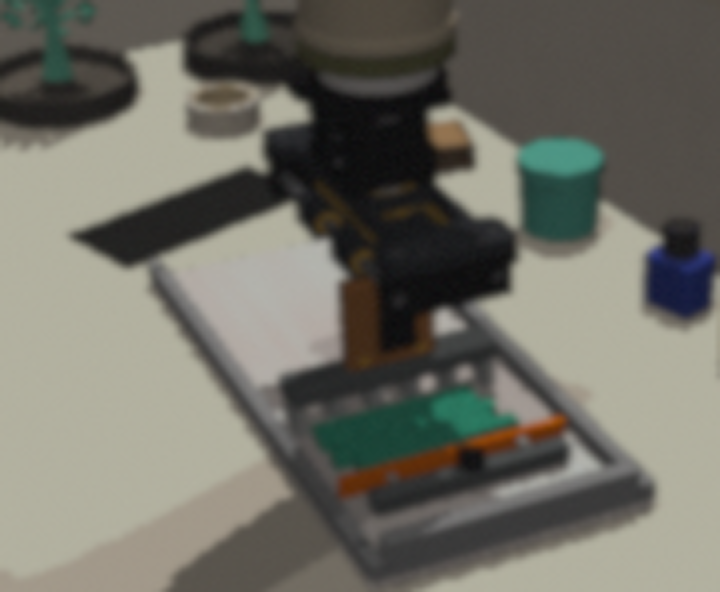

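Call:
{"op": "drive_tool", "data": {
  "motion": [
    [0,0.1,0,0],
    [0,0.2,0,0],
    [0,0.3,0,0],
    [0,0.4,0,0],
    [0,0.5,0,0],
    [0,0.6,0,0]
  ]
}}

```text
time: 12.35
ee_pos: [0.4582, -0.0115, 0.0751]
eef_rot: [0.706, -0.038, -0.706, -0.038]
ft_force: [0.2, 1.4, -1.6]
width: 0.0136
```

Call:
{"op": "drive_tool", "data": {
  "motion": [
    [0,0.05,0,0],
    [0,0.1,0,0],
    [0,0.1,0,0]
  ]
}}

```text
time: 12.6
ee_pos: [0.458, -0.0126, 0.075]
eef_rot: [0.706, -0.038, -0.706, -0.038]
ft_force: [0.8, 0.2, -1.6]
width: 0.0138
```

Call:
{"op": "drive_tool", "data": {
  "motion": [
    [0,0.05,0,0],
    [0,0.1,0,0],
    [0,0.1,0,0]
  ]
}}

```text
time: 12.85
ee_pos: [0.4579, -0.0135, 0.0751]
eef_rot: [0.706, -0.038, -0.706, -0.038]
ft_force: [0.1, -0.0, -2.5]
width: 0.0134
```

Call:
{"op": "drive_tool", "data": {
  "motion": [
    [0,0.05,0,0],
    [0,0.1,0,0],
    [0,0.1,0,0]
  ]
}}

```text
time: 13.1
ee_pos: [0.4578, -0.0146, 0.0751]
eef_rot: [0.706, -0.038, -0.706, -0.038]
ft_force: [0.4, 1.2, -1.7]
width: 0.0139
```

Call:
{"op": "drive_tool", "data": {
  "motion": [
    [0,0.05,0,0],
    [0,0.1,0,0],
    [0,0.1,0,0]
  ]
}}

```text
time: 13.35
ee_pos: [0.4577, -0.0155, 0.075]
eef_rot: [-0.706, 0.038, 0.706, 0.038]
ft_force: [0.6, 0.9, -1.9]
width: 0.0137
```

```bash
cat > feel.py <<'E'
import sys
from h import *
n=sys.argv[1] if len(sys.argv)>1 else None
P=np.load("poses.npz"); t=P["tray"]; c,q=np.cos(t[2]),np.sin(t[2]);F=[];X=[];T=[]
for i in range(5):
    s,p,M=st(); F.append(s["ft_force"]); T.append(s["torque"]); d=p-[t[0],t[1],0]; X.append((c*d[0]+q*d[1])*1000); im=r.camera("side")
F=np.array(F); print(s["time"],"Fx",np.round(F@[c,q,0],2),(F@[c,q,0]).mean(),"F",F.mean(0),"x",np.mean(X),"T",np.mean(T,0))
if n: cv2.imwrite(f"pics/{n}.png",cv2.resize(im[200:300,240:360,::-1],None,fx=6,fy=6,interpolation=cv2.INTER_CUBIC))
E
python3 feel.py s10
```

```text
13.55 Fx [-0.98  0.01  0.57  0.13  0.18] -0.01728341897521572 F [ 0.08592457  0.00814487 -2.17528239] x 25.259447805604125 T [0.07403593 0.00261262 0.00958708]
```

View pics/s10.png

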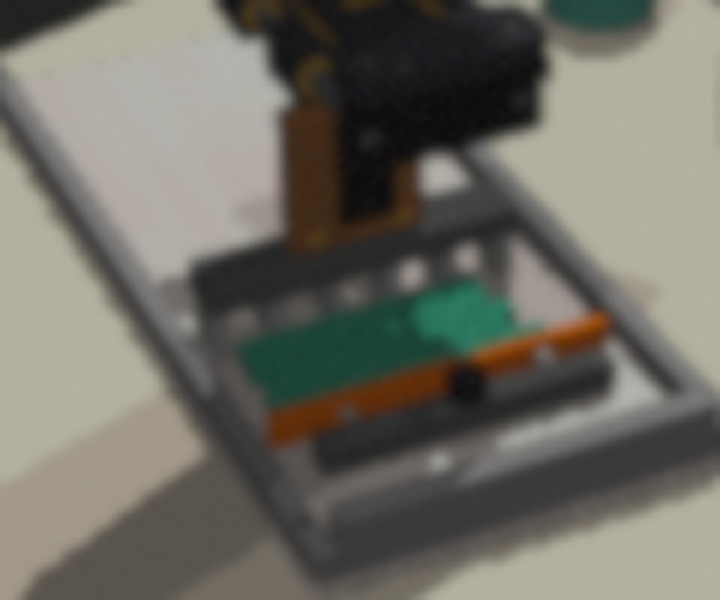

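No resistance yet, and the row is close to the stop. I'll keep feeling forward.

Call:
{"op": "drive_tool", "data": {
  "motion": [
    [0,0.05,0,0],
    [0,0.1,0,0],
    [0,0.1,0,0]
  ]
}}

```text
time: 13.85
ee_pos: [0.4576, -0.0165, 0.075]
eef_rot: [-0.706, 0.038, 0.706, 0.038]
ft_force: [-0.1, 0.7, -2.9]
width: 0.0139
```

Call:
{"op": "drive_tool", "data": {
  "motion": [
    [0,0.05,0,0],
    [0,0.1,0,0],
    [0,0.1,0,0]
  ]
}}

```text
time: 14.1
ee_pos: [0.4575, -0.0175, 0.075]
eef_rot: [0.706, -0.038, -0.706, -0.038]
ft_force: [-0.2, -1.3, -2.0]
width: 0.0136
```

```bash
python3 feel.py s11
```

```text
14.3 Fx [ 1.33  0.51  0.59 -1.07 -0.54] 0.1659223654055064 F [ 0.08050031 -0.17553356 -2.29774357] x 27.252609594938825 T [0.0475924  0.02201383 0.00110182]
```

Call:
{"op": "drive_tool", "data": {
  "motion": [
    [0,0.05,0,0],
    [0,0.1,0,0],
    [0,0.1,0,0]
  ]
}}

```text
time: 14.6
ee_pos: [0.4574, -0.0184, 0.0751]
eef_rot: [0.706, -0.038, -0.706, -0.038]
ft_force: [0.1, 1.0, -1.9]
width: 0.0134
```

```bash
python3 feel.py s12
```

```text
14.8 Fx [-1.02 -1.15 -0.74 -1.51 -0.83] -1.049633280908928 F [ 0.30986045  1.02236786 -2.45383081] x 28.093248138581703 T [ 0.26771604 -0.04505609 -0.02536197]
```

View pics/s12.png

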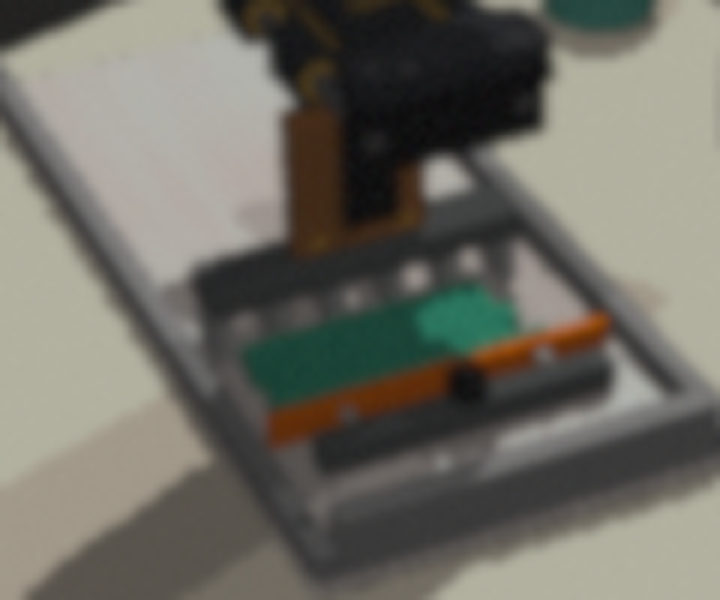

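Contact is about 1 N. I'll add 1 mm.

Call:
{"op": "drive_tool", "data": {
  "motion": [
    [0,0.03,0,0],
    [0,0.06,0,0],
    [0,0.1,0,0],
    [0,0.1,0,0]
  ]
}}

```text
time: 15.18
ee_pos: [0.4574, -0.019, 0.0751]
eef_rot: [0.706, -0.038, -0.706, -0.038]
ft_force: [0.9, 3.8, -1.5]
width: 0.0138
```

```bash
python3 feel.py s13
```

```text
15.3833 Fx [-3.87 -3.18 -3.03 -4.   -5.16] -3.8442981004222077 F [ 0.79286418  3.7812086  -2.60530827] x 28.786512504991208 T [ 1.08389423 -0.26409364 -0.07484233]
```

Call:
{"op": "drive_tool", "data": {
  "motion": [
    [0,0.03,0,0],
    [0,0.06,0,0],
    [0,0.1,0,0],
    [0,0.1,0,0]
  ]
}}

```text
time: 15.77
ee_pos: [0.4573, -0.0197, 0.0751]
eef_rot: [0.706, -0.037, -0.706, -0.038]
ft_force: [1.3, 7.0, -2.4]
width: 0.0135
```

```bash
python3 feel.py s14
```

```text
15.9667 Fx [-7.06 -7.02 -6.01 -7.03 -5.8 ] -6.583857532692191 F [ 1.1616779   6.49690348 -2.7123193 ] x 29.48636382868588 T [ 1.72451408 -0.28762659 -0.08793418]
```

Call:
{"op": "drive_tool", "data": {
  "motion": [
    [0,0.03,0,0],
    [0,0.06,0,0],
    [0,0.09,0,0],
    [0,0.09,0,0]
  ]
}}

```text
time: 16.35
ee_pos: [0.4573, -0.0202, 0.0751]
eef_rot: [0.706, -0.037, -0.706, -0.038]
ft_force: [1.5, 8.1, -2.4]
width: 0.0139
```

```bash
python3 feel.py s15
```

```text
16.55 Fx [-8.26 -8.06 -7.7  -8.06 -7.27] -7.871535376697565 F [ 1.62952884  7.74170147 -2.76661169] x 29.898530624652807 T [ 2.24121469 -0.30646144 -0.13066487]
```

View pics/s15.png

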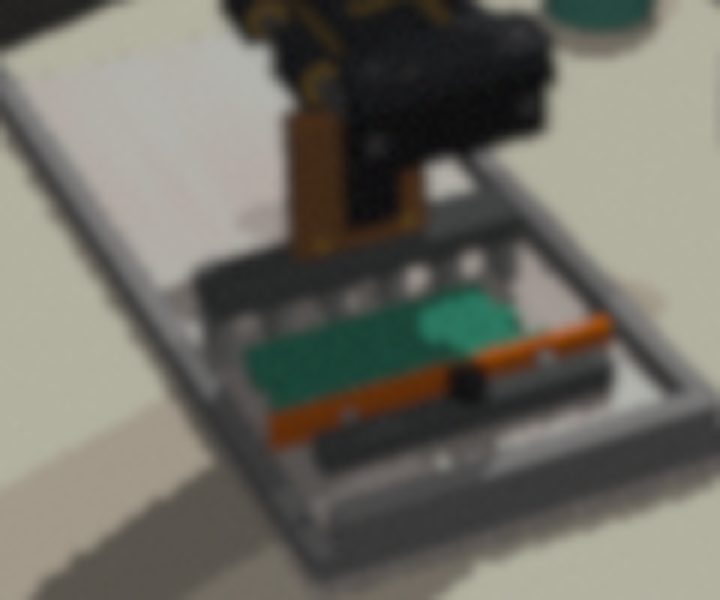

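Call:
{"op": "drive_tool", "data": {
  "motion": [
    [0,0.03,0,0],
    [0,0.05,0,0],
    [0,0.05,0,0],
    [0,0.05,0,0],
    [0,0.05,0,0],
    [0,0.05,0,0]
  ]
}}

```text
time: 17.1
ee_pos: [0.4573, -0.0204, 0.0751]
eef_rot: [0.706, -0.037, -0.706, -0.038]
ft_force: [1.5, 8.7, -1.4]
width: 0.0133
```

```bash
python3 feel.py s16
```

```text
17.3 Fx [-8.79 -8.64 -9.02 -9.68 -8.43] -8.915227457703008 F [ 1.39314747  8.81682294 -2.02521111] x 30.131800851681213 T [ 2.48318301 -0.33330626 -0.09639813]
```

Now at 8.9 N. I'll hold it for 1.5 s.

Call:
{"op": "drive_tool", "data": {
  "motion": [
    [0,0,0,0],
    [0,0,0,0],
    [0,0,0,0],
    [0,0,0,0],
    [0,0,0,0],
    [0,0,0,0],
    [0,0,0,0],
    [0,0,0,0],
    [0,0,0,0],
    [0,0,0,0],
    [0,0,0,0],
    [0,0,0,0],
    [0,0,0,0],
    [0,0,0,0],
    [0,0,0,0],
    [0,0,0,0],
    [0,0,0,0],
    [0,0,0,0]
  ]
}}

```text
time: 18.85
ee_pos: [0.4573, -0.0204, 0.0751]
eef_rot: [0.706, -0.037, -0.706, -0.038]
ft_force: [1.7, 8.8, -4.0]
width: 0.0137
```

```bash
python3 feel.py s17
```

```text
19.05 Fx [-8.97 -9.38 -9.52 -8.43 -8.55] -8.97009802101436 F [ 1.64848516  8.84455716 -2.89683179] x 30.139556257191465 T [ 2.49152133 -0.34910303 -0.09710386]
```

The squeeze held at about 9 N for over 1.5 s. I'll release it slowly, then back off.

Call:
{"op": "drive_tool", "data": {
  "motion": [
    [0,-0.03,0,0],
    [0,-0.06,0,0],
    [0,-0.1,0,0],
    [0,-0.15,0,0],
    [0,-0.2,0,0],
    [0,-0.25,0,0],
    [0,-0.3,0,0],
    [0,-0.35,0,0],
    [0,-0.4,0,0],
    [0,-0.45,0,0],
    [0,-0.5,0,0],
    [0,-0.6,0,0],
    [0,-0.8,0,0],
    [0,-1.2,0,0],
    [0,-1.7,0,0],
    [0,-2.3,0,0],
    [0,-3,0,0],
    [0,-3.6,0,0],
    [0,-4,0,0],
    [0,-4,0,0]
  ]
}}

```text
time: 20.77
ee_pos: [0.4614, 0.0193, 0.0751]
eef_rot: [0.706, -0.037, -0.706, -0.037]
ft_force: [0.4, -0.0, -2.4]
width: 0.0135
```

```bash
python3 feel.py s18
python3 - <<'E'
from h import *
im=r.camera("side"); cv2.imwrite("pics/s18b.png",cv2.resize(im[190:300,220:370,::-1],None,fx=5,fy=5,interpolation=cv2.INTER_CUBIC))
im=r.camera("top"); cv2.imwrite("pics/t18.png",cv2.resize(im[210:310,260:420,::-1],None,fx=5,fy=5,interpolation=cv2.INTER_CUBIC))
E
```

```text
20.9667 Fx [-0.04 -1.55  0.86  0.55  0.07] -0.02244785289709099 F [-1.52345057e-03  2.27410156e-02 -2.17892399e+00] x -8.75109523123257 T [0.02493128 0.03428613 0.00493081]
```

View pics/s18b.png

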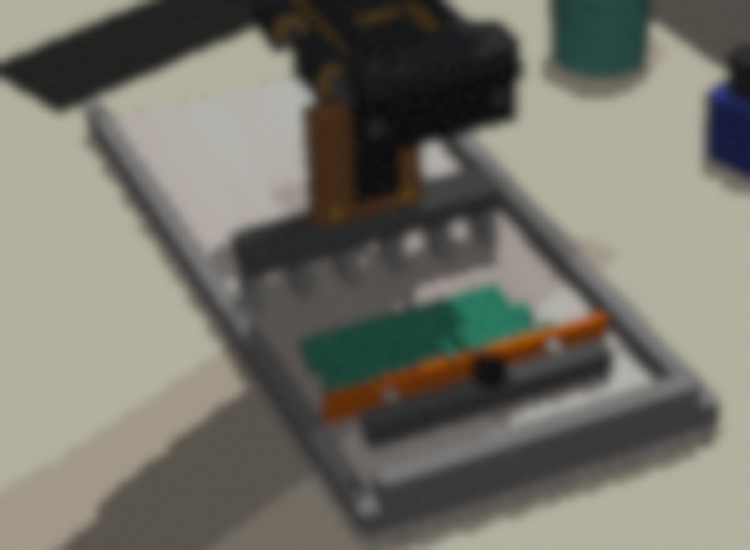

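View pics/t18.png

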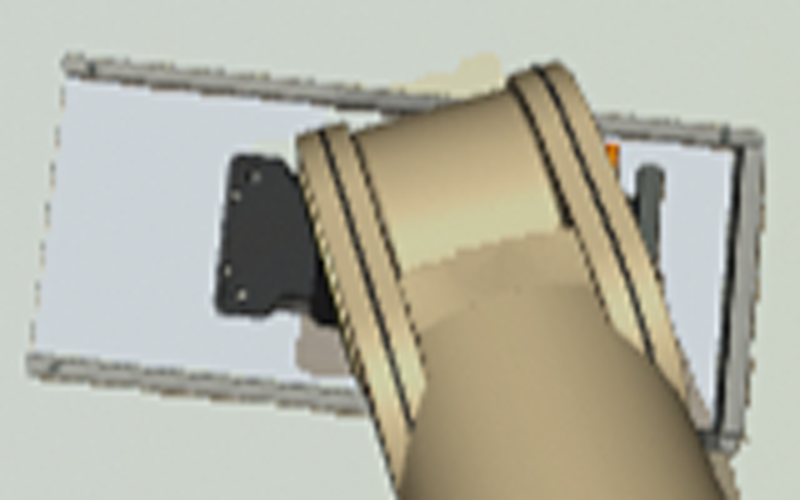

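The row is compact against the stop and the rake is clear. I'll lift it and head toward the pad.

Call:
{"op": "drive_tool", "data": {
  "motion": [
    [-1,0,0,0],
    [-3,0,0,0],
    [-5,0,0,0],
    [-6.5,0,0,0],
    [-7,-1,0,0],
    [-7,-3,0,0],
    [-7,-6,0,0],
    [-7,-9,0,0],
    [-7,-12,0,0],
    [-7,-15,0,0],
    [-7,-17,0,0],
    [-7,-18,0,0],
    [-7,-18,0,0],
    [-7,-18,0,0]
  ]
}}

```text
time: 22.28
ee_pos: [0.4803, 0.1968, 0.1447]
eef_rot: [-0.706, 0.038, 0.706, 0.038]
ft_force: [0.0, -0.6, -2.4]
width: 0.0139
```

Run:
```python
from h import *
s,p,M=st(); print(s["time"],p,jaw(M),s["ft_force"],s["joint_positions"])
print(to([.4625,.2985,.14],-77.85))
im=r.camera("top"); cv2.imwrite("pics/t19.png",cv2.resize(im[210:310,320:420,::-1],None,fx=6,fy=6,interpolation=cv2.INTER_CUBIC))
im=r.camera("side"); cv2.imwrite("pics/s19.png",cv2.resize(im[140:300,180:380,::-1],None,fx=3.7,fy=3.7,interpolation=cv2.INTER_CUBIC))
```

```text
22.2833 [0.4802865  0.19677208 0.14469077] -96.11105963836556 [ 0.00557038 -0.61600136 -2.41629629] [ 0.25789586  0.28194473 -0.8321636   1.82379639  0.22864907  1.13624333
 -2.32948409]
[0.47, -9.93, 2.85, np.float64(-3.65)]
```

View pics/t19.png

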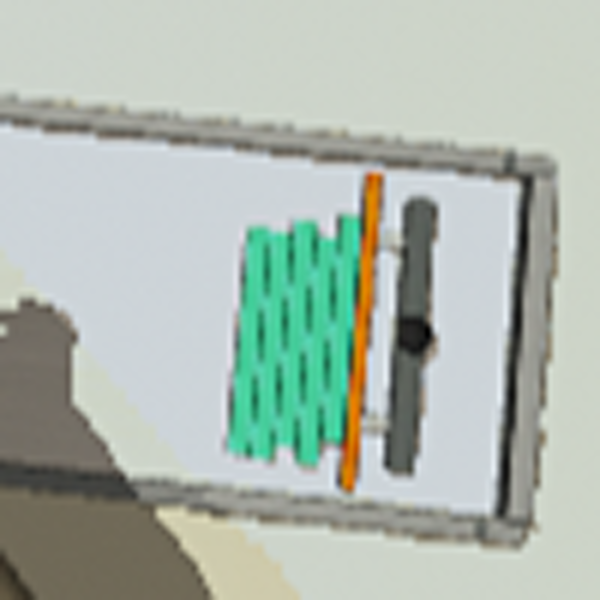

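View pics/s19.png

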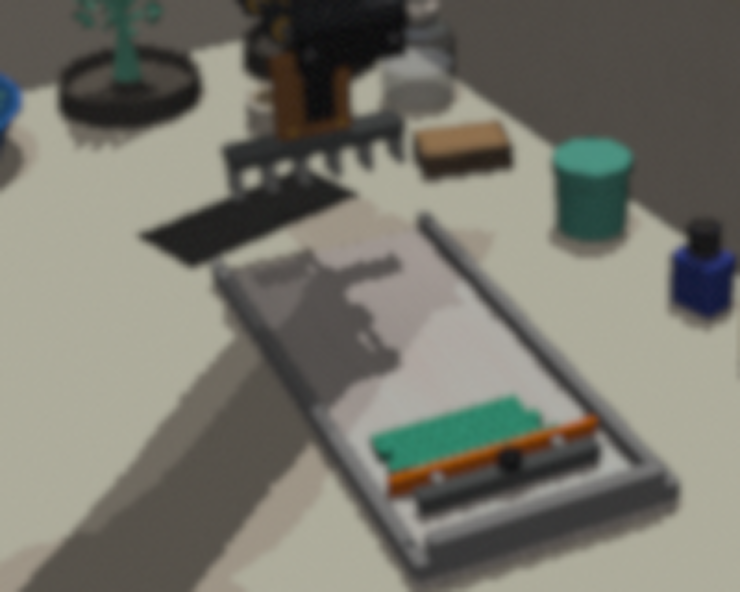

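The five rods lie parallel, touching and square against the orange stop. Now the rake goes back to its pad at the original grasp pose.

Call:
{"op": "drive_tool", "data": {
  "motion": [
    [0,-1,0.3,-0.4],
    [0,-3,0.9,-1],
    [0,-5.5,1.6,-1.8],
    [0,-8,2.3,-2.6],
    [0.3,-9.5,2.7,-3.3],
    [0.4,-9.9,2.85,-3.65],
    [0.4,-9.9,2.85,-3.65],
    [0.4,-9.9,2.85,-3.65],
    [0.4,-9.9,2.85,-3.65],
    [0.4,-9.9,2.85,-3.65],
    [0.4,-9.9,2.85,-3.65]
  ]
}}

```text
time: 23.3
ee_pos: [0.4633, 0.2975, 0.1411]
eef_rot: [0.703, 0.074, -0.703, 0.074]
ft_force: [-1.0, -0.3, -3.1]
width: 0.0138
```

Run:
```python
from h import *
for i in range(4):
    s,p,M=st(); im=r.camera("side")
    print(s["time"],p,jaw(M),s["ft_force"],to([.4625,.2985,.0705],-77.85))
print(s["joint_positions"])
cv2.imwrite("pics/s20.png",cv2.resize(im[120:240,180:340,::-1],None,fx=4.5,fy=4.5,interpolation=cv2.INTER_CUBIC))
```

```text
23.3 [0.46334805 0.29745462 0.14114329] -78.01516035884549 [-1.03748118 -0.33792706 -3.09694464] [7.06, -0.1, 0.06, np.float64(-0.03)]
23.35 [0.46326408 0.29766142 0.14114489] -77.98922268676112 [ 0.32939041 -0.30044872 -2.46994752] [7.06, -0.08, 0.05, np.float64(-0.02)]
23.4 [0.46316506 0.29785187 0.14113243] -77.96700745427724 [-0.29419403  0.33339613 -2.52915248] [7.06, -0.06, 0.05, np.float64(-0.02)]
23.45 [0.46307958 0.29802561 0.14112244] -77.94849810176872 [ 0.31103353 -1.29727641 -2.13128455] [7.06, -0.05, 0.04, np.float64(-0.02)]
[ 0.09719574  0.38761841 -0.90090803  1.74655165  0.32850662  1.16692619
 -2.25948734]
```

View pics/s20.png

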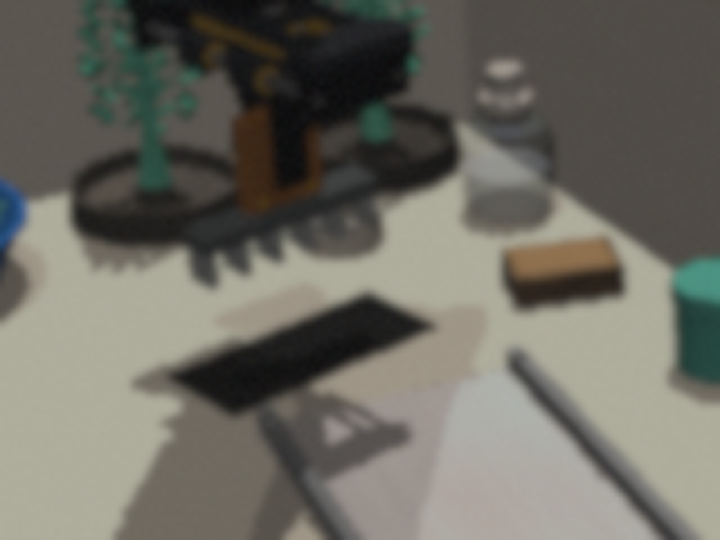

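Call:
{"op": "drive_tool", "data": {
  "motion": [
    [1.5,0,0,0],
    [3.5,0,0,0],
    [5,0,0,0],
    [6,0,0,0],
    [6.5,0,0,0],
    [6.8,0,0,0],
    [6.8,0,0,0],
    [6.8,0,0,0],
    [6.8,0,0,0],
    [6.8,0,0,0],
    [6.8,0,0,0]
  ]
}}

```text
time: 24.42
ee_pos: [0.4631, 0.2986, 0.0735]
eef_rot: [0.703, 0.075, -0.703, 0.074]
ft_force: [-0.6, 0.8, -2.1]
width: 0.0138
```

Run:
```python
from h import *
for i in range(3):
    s,p,M=st(); im=r.camera("side")
    print(s["time"],p,jaw(M),s["ft_force"],to([.4625,.2985,.0705],-77.85))
```

```text
24.4167 [0.4631239  0.29855431 0.073528  ] -77.90267700606664 [-0.55434968  0.82284828 -2.05776792] [0.29, -0.01, 0.05, np.float64(-0.01)]
24.4667 [0.46305344 0.29851231 0.07339799] -77.90243124352817 [-0.43032008  0.2497941  -2.68074543] [0.28, -0.02, 0.05, np.float64(-0.01)]
24.5167 [0.46300157 0.29845224 0.07330904] -77.9046957202431 [-0.28535024  0.46226104 -2.54545836] [0.27, -0.01, 0.04, np.float64(-0.01)]
```

Call:
{"op": "drive_tool", "data": {
  "motion": [
    [0.1,0,0,0],
    [0.15,0,0,0],
    [0.2,0,0,0],
    [0.2,0,0,0],
    [0.2,0,0,0],
    [0.2,0,0,0]
  ]
}}

```text
time: 25.07
ee_pos: [0.4628, 0.2984, 0.071]
eef_rot: [-0.703, -0.075, 0.703, -0.075]
ft_force: [0.6, -0.2, -2.4]
width: 0.0135
```

Run:
```python
from h import *
for i in range(3):
    s,p,M=st(); im=r.camera("side")
    print(s["time"],p,jaw(M),s["ft_force"],to([.4625,.2985,.0705],-77.85))
```

```text
25.0667 [0.46283089 0.29844003 0.07100431] -77.893856886654 [ 0.63235426 -0.17476536 -2.39528695] [0.05, -0.01, 0.03, np.float64(-0.01)]
25.1167 [0.46285601 0.29843232 0.07104893] -77.89691398813372 [-0.30279498 -0.34204441 -2.16969421] [0.05, -0.01, 0.03, np.float64(-0.01)]
25.1667 [0.46284903 0.29846131 0.07104087] -77.89552666000436 [ 0.42448945  0.86144834 -2.36789468] [0.06, -0.01, 0.03, np.float64(-0.01)]
```

Call:
{"op": "drive_tool", "data": {
  "motion": [
    [0.03,0,0,0],
    [0.06,0,0,0],
    [0.06,0,0,0],
    [0.06,0,0,0],
    [0.06,0,0,0]
  ]
}}

```text
time: 25.63
ee_pos: [0.4629, 0.2985, 0.0705]
eef_rot: [0.703, 0.075, -0.703, 0.075]
ft_force: [-0.2, -0.3, -1.7]
width: 0.0133
```

```bash
python3 feel.py
```

```text
25.8333 Fx [ 0.34  0.26 -0.21 -0.09  0.11] 0.08273064487627421 F [-0.5010354  -0.02933874 -1.24876183] x -287.4881031013464 T [-0.04577589  0.07081105  0.00150619]
```

Contact is starting, since the carried weight is dropping (Fz −2.3 to −1.25). I'll go a touch lower.

Call:
{"op": "drive_tool", "data": {
  "motion": [
    [0.03,0,0,0],
    [0.05,0,0,0],
    [0.05,0,0,0],
    [0.05,0,0,0]
  ]
}}

```text
time: 26.22
ee_pos: [0.4629, 0.2985, 0.0705]
eef_rot: [0.703, 0.074, -0.703, 0.075]
ft_force: [-3.0, -1.7, 6.9]
width: 0.0137
```

```bash
python3 feel.py s22
python3 - <<'E'
from h import *
im=r.camera("side")
cv2.imwrite("pics/s22b.png",cv2.resize(im[140:230,200:300,::-1],None,fx=6,fy=6,interpolation=cv2.INTER_CUBIC))
E
```

```text
26.4167 Fx [2.02 1.5  2.63 2.7  1.99] 2.167765107778977 F [-2.35796939 -1.92674169  6.36648642] x -287.54112857780007 T [-0.50694712  0.58669506  0.01171234]
```

View pics/s22b.png

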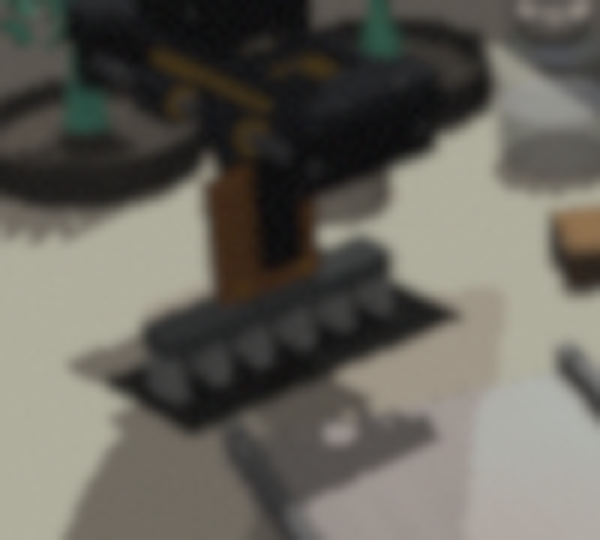

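The rake stands firmly on the pad. I'll relieve the load a little, then open gently.

Call:
{"op": "drive_tool", "data": {
  "motion": [
    [-0.03,0,0,0],
    [-0.03,0,0,0],
    [-0.03,0,0,0]
  ]
}}

```text
time: 26.77
ee_pos: [0.4629, 0.2985, 0.0705]
eef_rot: [0.703, 0.074, -0.703, 0.075]
ft_force: [-2.2, -2.0, 5.0]
width: 0.0136
```

Call:
{"op": "drive_tool", "data": {
  "motion": [
    [0,0,0,0],
    [0,0,0,0],
    [0,0,0,0],
    [0,0,0,0],
    [0,0,0,0],
    [0,0,0,0],
    [0,0,0,0],
    [0,0,0,0],
    [0,0,0,0],
    [0,0,0,0],
    [0,0,0,0],
    [0,0,0,0]
  ],
  "grip": 0
}}

```text
time: 27.77
ee_pos: [0.4629, 0.2984, 0.0702]
eef_rot: [0.703, 0.075, -0.703, 0.075]
ft_force: [0.3, 0.5, -0.6]
width: 0.0832
```

Opened fully. I'll rise straight up and then move well off to the robot's right, so the top camera sees the pad.

Call:
{"op": "drive_tool", "data": {
  "motion": [
    [-1,0,0,0],
    [-3,0,0,0],
    [-6,0,0,0],
    [-9,0,0,0],
    [-12,0,0,0],
    [-15,0,0,0],
    [-17,0,0,0],
    [-17,3,0,0],
    [-17,6,0,0],
    [-17,10,0,0],
    [-17,14,0,0],
    [-17,18,0,0],
    [-17,22,0,0],
    [-17,26,0,0],
    [-17,30,0,0],
    [-17,34,0,0],
    [-17,37,0,0],
    [-17,39,0,0],
    [-17,40,0,0],
    [-17,40,0,0]
  ]
}}

```text
time: 29.43
ee_pos: [0.5468, -0.0947, 0.2405]
eef_rot: [0.703, 0.073, -0.703, 0.074]
ft_force: [-0.2, 0.4, 0.3]
width: 0.0871
```

Run:
```python
from h import *
s,p,M=st(); print(s["time"],p,s["ft_force"])
im=r.camera("top"); cv2.imwrite("pics/t23.png",im[:,:,::-1]);cv2.imwrite("pics/t23c.png",cv2.resize(im[215:305,205:275,::-1],None,fx=6,fy=6,interpolation=cv2.INTER_CUBIC))
im=r.camera("side"); cv2.imwrite("pics/s23.png",im[:,:,::-1])
```

```text
29.4333 [ 0.54677766 -0.09467501  0.24049084] [-0.22374893  0.44749194  0.25066085]
```

View pics/t23c.png

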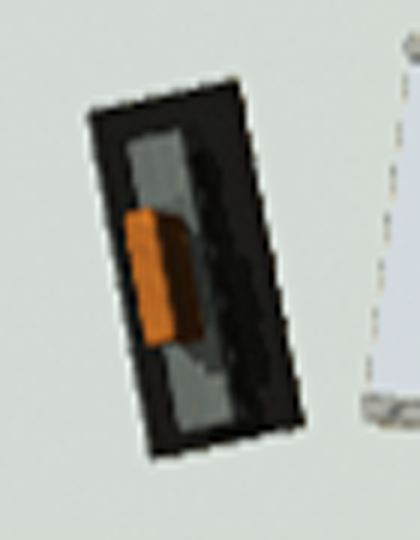

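View pics/t23.png

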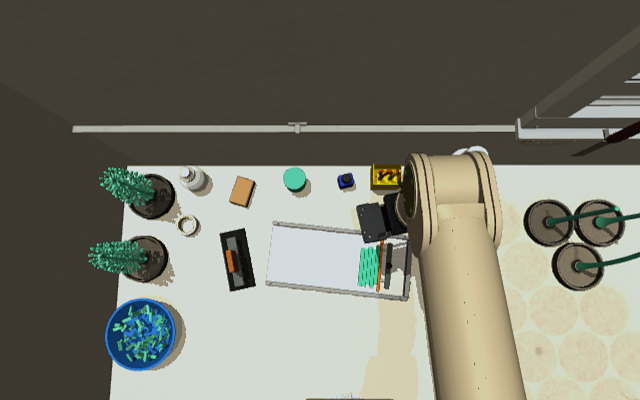

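View pics/s23.png

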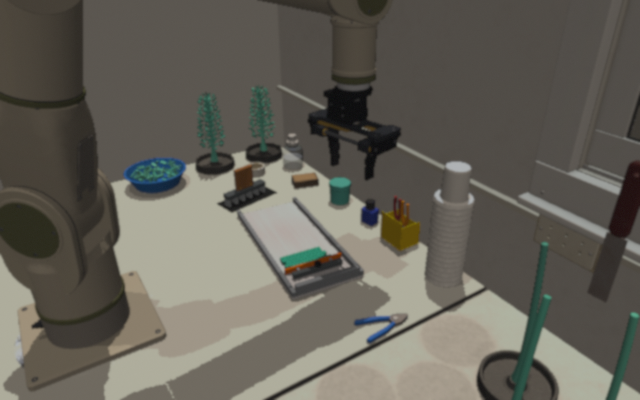

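The rake stands on its pad as before: the bar is within about 1 crop pixel of its start, the handle top about 4. The row sits at the stop and the bystanders look undisturbed. I'll let the arm settle and hand in.

Call:
{"op": "drive_tool", "data": {
  "motion": [
    [0,0,0,0],
    [0,0,0,0],
    [0,0,0,0],
    [0,0,0,0],
    [0,0,0,0],
    [0,0,0,0]
  ]
}}

```text
time: 30.03
ee_pos: [0.5467, -0.0924, 0.2403]
eef_rot: [0.703, 0.075, -0.703, 0.075]
ft_force: [-1.0, 0.5, 0.1]
width: 0.0869
```

```bash
python3 -c "
from bench import r
print(r.close_job())"
```

```text
the job is handed in; nothing more can be done
None
```

I combed the five rods into one row at the orange stop, put the rake back on its pad, and handed the job in at about 30 s of the 72 s allowed.

- **Squeeze:** I felt first contact at about 1 N. I then built up to about 9 N (five-reading averages 8.9 and 9.0 N) and held it for over 1.5 s. The highest single reading was 9.7 N, but I only had spot readings, so I can't rule out a short peak between them.
- **Rods:** Only the rake touched them. The last pictures show them flat, parallel, touching and square against the stop, with their ends staggered a few millimetres sideways.
- **Rake:** It stands on its teeth on the pad, freely released. Compared with the first picture, the bar looks the same to within about 1 mm. The top of the handle looks about 1–2 mm off at one end.
- **Set-down force:** I pressed the rake down with about 8 N for a moment while setting it on the pad, and eased off before opening the gripper.
- **Bystanders:** They look unmoved in the last pictures. I judged this by eye and did not measure it.

No check failed. The tray fit was off by up to about 1 pixel (2–3 mm), so I located the stop by feel instead of relying on the pictures.

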